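Put the pressure gauge together on its mounting cup

TASK

Build the pressure gauge up on its grey mounting cup, in this order and letting each part go before fetching the next: the aluminium spacer ring flat inside the cup, the gauge glass side up on the spacer with its stub in the ring, the black bezel flat on the gauge around the glass dome, and last the steel dust cap, knob up, with its plug in the bezel. Lower the gauge into place, do not drop it; leave the parts standing level, at rest and fully seated, and leave the spanner and the brake shoes where they lie.

Things in the scene. Friction and masses are not known exactly. Their poses are not given: they have to be found in the camera images.
- mount: Grey round mounting cup with small bolt heads on its rim, fixed to the bench (its place changes). 36 mm high, 80 mm across (88 mm at the foot flange, lowest 9 mm). Its open recess is 70 mm across and 8 mm deep: recess floor 28 mm above the bench. Origin: centre of the underside, on the bench; z up.
- spacer: Plain aluminium ring, 56 mm outside, hole 40 mm, 22 mm high, lying flat on the bench. Origin: centre of its underside; z along its axis, up. Seated in the cup its underside is 28 mm above the bench and its top 14 mm stand above the cup's rim.
- gauge: Pressure gauge, face up: dark steel drum 60 mm across, 10 to 40 mm above the origin; white dial and glass dome (38 mm across, 10 mm high) centred on top, leaving an 11 mm flat shoulder; brass stub below (26 mm across, 10 mm long) on which it stands. Origin: centre of the stub's underside; z up. Seated, the drum rests on the spacer's top: origin 12 mm above the spacer's, 40 mm above the bench.
- bezel: Black plastic bezel ring, 68 mm outside, opening 48 mm, 16 mm high, lying flat on the bench. Origin: centre of its underside; z along its axis, up. Seated on the gauge's shoulder its underside is 40 mm above the gauge's origin, 80 mm above the bench.
- cap: Steel dust cap: plug 36 mm across (0 to 5 mm above the origin) on which it stands, flange 60 mm across (5 to 10 mm), knob 20 mm across (10 to 30 mm) to hold it by. Origin: centre of the plug's underside; z up. Seated (plug in the bezel's opening, flange on its top) its origin is 11 mm above the bezel's, 91 mm above the bench.
- spanner: Bystander: steel adjustable spanner, about 205 mm long, 36 mm wide at the head, 12 mm thick, lying flat. Origin on the underside, about the middle of its length; x along it towards the jaws.
- shoe_a: Bystander: steel brake shoe with dark lining, a half-moon 61 mm in radius, 110 mm long, 24 mm high, lying flat. Origin on the bench plane between its arc and its ends.
- shoe_b: Bystander: the second brake shoe, the same as the first.
- parts_box: Bystander: closed yellow plastic parts box with latch, 114 x 174 mm, 61 mm high, standing fixed on the bench. Origin: centre of its underside; its 174 mm length lies along y.
Not all that is in view belongs to the job. What is shaped like the cap but green is not meant. There is more than one size of the bezel; the one meant has the size given above.

How it is judged:
On the way, in this order (a step that is already met when the one before it is completed fails the run):
1. the spacer ring sits flat on the floor of the mounting cup and is let go (horizontal distance between spacer and mount below 0.01 m and z of spacer in the frame of mount between 0.024 and 0.032 m and angle between spacer's own z axis and vertical below 0.12 rad and contact force between the fingers and spacer below 0.05 N and linear speed of spacer below 0.03 m/s), for 0.2 s.
2. the gauge sits upright on the spacer ring, its stub inside the ring, and is let go (horizontal distance between spacer and mount below 0.01 m and z of spacer in the frame of mount between 0.024 and 0.032 m and angle between each of spacer, gauge's own z axis and vertical below 0.12 rad and horizontal distance between gauge and spacer below 0.01 m and z of gauge in the frame of spacer between 0.008 and 0.016 m and contact force between the fingers and gauge below 0.05 N and linear speed of gauge below 0.03 m/s), for 0.2 s.
3. the bezel lies flat on the gauge's shoulder round the glass dome and is let go (horizontal distance between spacer and mount below 0.01 m and z of spacer in the frame of mount between 0.024 and 0.032 m and angle between each of spacer, gauge, bezel's own z axis and vertical below 0.12 rad and horizontal distance between gauge and spacer below 0.01 m and z of gauge in the frame of spacer between 0.008 and 0.016 m and horizontal distance between bezel and gauge below 0.01 m and z of bezel in the frame of gauge between 0.036 and 0.044 m and contact force between the fingers and bezel below 0.05 N and linear speed of bezel below 0.03 m/s), for 0.2 s.
4. the dust cap sits flat on the bezel, its plug inside the bezel, and is let go (horizontal distance between spacer and mount below 0.01 m and z of spacer in the frame of mount between 0.024 and 0.032 m and angle between each of spacer, gauge, bezel, cap's own z axis and vertical below 0.12 rad and horizontal distance between gauge and spacer below 0.01 m and z of gauge in the frame of spacer between 0.008 and 0.016 m and horizontal distance between bezel and gauge below 0.01 m and z of bezel in the frame of gauge between 0.036 and 0.044 m and horizontal distance between cap and bezel below 0.01 m and z of cap in the frame of bezel between 0.007 and 0.0145 m and contact force between the fingers and cap below 0.05 N and linear speed of cap below 0.03 m/s), for 0.2 s.
At the end, for the whole second after the job is handed in: On the cup stand, each seated flat (within 4 mm in height, 10 mm off the centre of the one below, tilted less than 7 degrees): spacer in the cup, gauge on the spacer, bezel on the gauge, cap on the bezel (within about 3.5 mm in height); all released and at rest (horizontal distance between spacer and mount below 0.01 m and z of spacer in the frame of mount between 0.024 and 0.032 m and angle between each of spacer, gauge, bezel, cap's own z axis and vertical below 0.12 rad and horizontal distance between gauge and spacer below 0.01 m and z of gauge in the frame of spacer between 0.008 and 0.016 m and horizontal distance between bezel and gauge below 0.01 m and z of bezel in the frame of gauge between 0.036 and 0.044 m and horizontal distance between cap and bezel below 0.01 m and z of cap in the frame of bezel between 0.007 and 0.0145 m and linear speed of each of spacer, gauge, bezel, cap below 0.02 m/s and angular speed of each of spacer, gauge, bezel, cap below 0.2 rad/s); the robot touches nothing.
It fails at once if the gauge falls freely (faster than 0.6 m/s out of the fingers, a drop of about 20 mm) (contact force between the fingers and gauge below 0.01 N and linear speed of gauge above 0.6 m/s).
It fails at once if the spanner is moved by more than 20 mm (distance of spanner from where it was at the start of the episode above 0.02 m).
It fails at once if a brake shoe is moved by more than 20 mm (distance of shoe_a from where it was at the start of the episode above 0.02 m).
It fails at once if a brake shoe is moved by more than 20 mm (distance of shoe_b from where it was at the start of the episode above 0.02 m).
It also fails if it takes over 109 s, if anything falls off the work surface, if the arm or the gripper's body presses on something with over 40 N, if the wrist force passes 120 N, or if a joint passes its speed limit or range.

ROBOT

A 7-joint arm with a two-finger parallel gripper is mounted at the origin on the work surface. World frame = base frame: x ahead of the robot, y to its left, z up, the work surface at z = 0. Lengths are in m, angles in rad, forces in N, time in s.
With the tool pointing down it reaches from about 0.425 to 1.025 m from the base axis. Payload 3.6 kg.
Tool frame: the origin (TCP) lies midway between the tips of the shut fingers; the grasp point (between the pads) lies 19 mm behind it; z points along the fingers, y is the line along which they close (so a half turn about z gives the same grasp; the last joint's range is limited). The gripper opens to 85 mm and grips with 20 to 120 N. Pads are 22 mm wide; open, the fingers measure 114 mm over their backs; the gripper's body (76 mm by 85 mm) begins 54 mm behind the grasp point. The pads swing forward as they close: fully open they stand 13 mm farther back than shut.
Start: joints at [1.03, 0.591, 0.048, 1.609, -0.033, 0.943, -0.034], TCP at [0.314, -0.654, 0.231] pointing down, gripper open.
Joint ranges: [-2.69, 2.69], [-0.47, 2.24], [-1.27, 1.36], [0.19, 2.51], [-1.53, 4.68], [0.08, 2.07], [-3.09, 3.09]. Speed limits (rad/s): [2.57, 2.57, 3.14, 3.14, 3.14, 3.14, 3.14].

INTERFACE

Orientations are given as a 3x3 rotation matrix whose columns are the frame's x, y, z axes.
In Python, from bench import robot gives the robot as it stands.
- The arm moves only by the shell command python3 -m jog 'ROWS' [OPENING] [FORCE]. ROWS is JSON, a list of rows, each a list of 6 numbers: the shift along the tool's x, y, z scaled (see below), then the turn, a rotation vector about the tool's x, y, z scaled (see below). A call has exactly 8 rows; each row shifts and turns the commanded pose from where the row before left it, along the tool's axes as they then stand; what a row does not reach is not made up. The controller multiplies each number of a shift by 0.03 m and each number of a turn by pi rad. A row lasts 1/12 s, in which the tool goes at most 41.7 mm and 7.16 degrees, less where a joint would pass 70% of its speed; a pose out of reach is approached as far as the arm can. A call with a number of a shift or a turn outside -1 to 1 is refused whole. A call with a gripper value outside its range is refused whole. OPENING is the opening, from 0 (shut) to 1 (fully open), set as the call begins (- or left out, the last holds). The fingers move at their own pace and stop on an object; FORCE is the grip in N (left out, the last holds). Time passes only in rows, so rows that do not move let the fingers close, or fill a call up. It gives the time, the measured TCP pose, the force, the opening and the grip force at its end, in the units of the state.
- robot.observe(): the state, without advancing time (a new reading comes with each control period).
- robot.grab_frame(name): name is "side" or "top"; returns (picture, depth): 420x560x3 uint8, red, green, blue; 420x560 float32, m along the optical axis (not along the pixel's ray), 0 where there is no reading.
- robot.camera_info(name): a dict with "fx", "fy", "cx", "cy" (pixels), "dist" ([k1, k2, p1, p2, k3] as OpenCV has them; the pictures are not rectified), "extrinsics" (4x4, takes a point from camera to world coordinates). Camera axes: x right, y up, looking along -z (the intrinsics and any distortion apply to the point x, -y, -z); pixel columns grow to the right and rows downward; lengths in m; the calibration is good to about 2 mm. A picture is of the moment at which its call begins. camera_info takes no time and is no camera call.
- robot.close_job(): hands the job in; it is judged then, once.
The state is a dict: "t": time; "joint_pos": joint angles; "joint_vel": joint speeds; "joint_torque": joint torques, N m; "eef_pos": TCP position; "orientation": TCP orientation; "wrist_force": force on the tool from outside, world axes, zero at the start; "ft_torque": the same for the moment, N m; "grip_width": opening from 0.0 (shut) to 1.0 (fully open); "grip_force": force on a finger pad.
Only numpy, scipy, OpenCV 4.12 (cv2) and the standard library are available. Lean on these libraries where they do the work, as an engineer would, in place of code of your own. Each camera call takes 0.05 s, during which the arm holds its last target. There are 200 camera calls.

## Working session

There is one attempt and no reset: what is moved stays moved. The work goes in short steps, Python scripts to look and compute and a shell command to move; the robot and the scene stay as the last step left them, time stands still between calls to the robot, and variables do not carry over. Pictures are saved under pics/ and viewed, at most 14 in all, crops included, and the job is handed in when it is done.

```bash
mkdir -p pics
python3 - <<'E'
from bench import robot
import cv2,numpy as np
s=robot.observe();print(s)
for n in("top","side"):
    p,d=robot.grab_frame(n);cv2.imwrite(f"pics/{n}0.png",cv2.cvtColor(p,cv2.COLOR_RGB2BGR));np.save(f"{n}0.npy",d);print(n,robot.camera_info(n),(d>0).mean())
E
```

```text
{'t': 0.0, 'joint_pos': array([ 1.02947821,  0.5921419 ,  0.04827281,  1.60986537, -0.03330191,
        0.94268159, -0.03367974]), 'joint_vel': array([ 2.06850995e-03, -8.68515897e-05, -2.45434461e-03, -6.74104536e-05,
        5.19176337e-04,  4.63037523e-04, -2.67490672e-04]), 'joint_torque': array([-7.50530453e-04, -5.48689127e+01,  1.54619079e+00, -1.98127055e+01,
        9.24471882e-03,  8.86132446e-03,  1.84179072e-05]), 'eef_pos': array([ 0.31357883, -0.65273743,  0.2301077 ]), 'orientation': array([[ 9.01341554e-01,  4.33107615e-01, -1.09399286e-03],
       [ 4.33108981e-01, -9.01339311e-01,  2.01404306e-03],
       [-1.13761388e-04, -2.28915884e-03, -9.99997373e-01]]), 'wrist_force': array([ 0.65761002, -0.64774563, -0.89005801]), 'ft_torque': array([ 0.03162075, -0.00429958,  0.02883832]), 'grip_force': 0.0, 'grip_width': 0.9980908819975763}
top {'fx': 439.37202295075485, 'fy': 439.37202295075485, 'cx': 276.66989794599317, 'cy': 206.519672597785, 'dist': array([-0.03717058,  0.        ,  0.        ,  0.        ,  0.        ]), 'extrinsics': array([[ 0.01671511,  0.99263626, -0.11997442,  0.4323271 ],
       [-0.99985647,  0.01626238, -0.00475173,  0.05249052],
       [-0.00276567,  0.12003662,  0.99276561,  1.07604019],
       [ 0.        ,  0.        ,  0.        ,  1.        ]])} 0.9957695578231293
side {'fx': 462.06407998957445, 'fy': 462.06407998957445, 'cx': 279.96229849944615, 'cy': 203.2941923148653, 'dist': array([0.03621444, 0.        , 0.        , 0.        , 0.        ]), 'extrinsics': array([[-9.50155724e-01,  2.14193907e-01, -2.26550372e-01,
         2.61952076e-01],
       [-3.11775600e-01, -6.53411640e-01,  6.89818240e-01,
         9.53430845e-01],
       [-2.75786318e-04,  7.26067627e-01,  6.87623244e-01,
         9.08802163e-01],
       [ 0.00000000e+00,  0.00000000e+00,  0.00000000e+00,
         1.00000000e+00]])} 0.9960501700680272
```

View pics/top0.png

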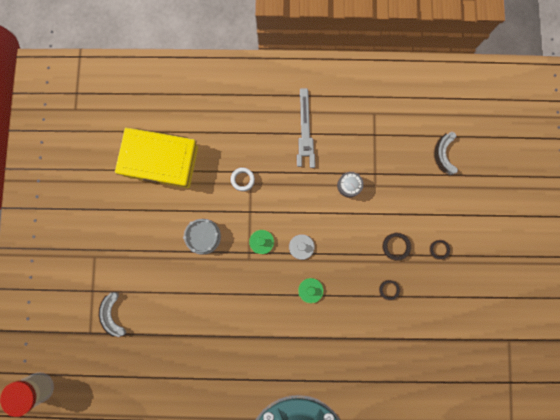

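View pics/side0.png

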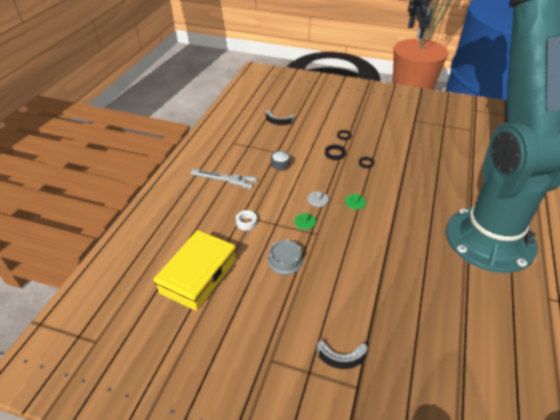

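The top view shows the cup at (202,236), spacer (243,179), gauge (350,184), steel cap (302,247), and large bezel (397,246). It also shows green decoys, two small rings, the spanner (306,130), the shoes (448,153) and (112,315), and the box. The side view agrees.

```bash
cat > h.py <<'E'
from bench import robot
import cv2,numpy as np
def pts(n,d):
    c=robot.camera_info(n);K=np.array([[c['fx'],0,c['cx']],[0,c['fy'],c['cy']],[0,0,1]])
    v,u=np.mgrid[:420,:560]
    q=cv2.undistortPoints(np.stack([u,v],-1).reshape(-1,1,2).astype(np.float32),K,c['dist']).reshape(420,560,2)
    P=np.stack([q[...,0]*d,-q[...,1]*d,-d],-1)
    E=c['extrinsics'];return P@E[:3,:3].T+E[:3,3]
def fitc(P):
    A=np.c_[2*P,np.ones(len(P))];s=np.linalg.lstsq(A,(P**2).sum(1),rcond=None)[0]
    return s[:2],np.sqrt(s[2]+s[:2]@s[:2])
def blobs(n,d,zlo=.006,zhi=.3):
    """components above the bench: label, pixel, centre of bounding circle, radius, top z"""
    W=pts(n,d);m=((d>0)&(W[...,2]>zlo)&(W[...,2]<zhi)).astype(np.uint8)
    k,l,st,ce=cv2.connectedComponentsWithStats(m)
    return W,l,[(i,ce[i].round(),W[l==i]) for i in range(1,k) if st[i,4]>25]
E
python3 - <<'E'
from h import *
for n in("top","side"):
    d=np.load(f"{n}0.npy");W,l,B=blobs(n,d);print(n,"bench z",np.round([np.median(W[200:300,100:180,2]),np.median(W[300:350,380:420,2])],4))
    for i,c,P in B:
        if len(P)>6000: continue
        zt=np.percentile(P[:,2],97);T=P[P[:,2]>zt-.006]
        for nm,Q in(("all",P),("top",T)):
            (x,y),r=cv2.minEnclosingCircle(Q[:,:2].astype(np.float32))
            print(nm,i,c,len(Q),"c %.4f %.4f r %.4f z %.4f"%(x,y,r,zt),end=" | ")
        print()
E
```

```text
top bench z [-0.0001  0.0006]
all 25 [305. 131.] 753 c 0.7626 -0.0147 r 0.1035 z 0.0167 | top 25 [305. 131.] 402 c 0.7607 -0.0146 r 0.1017 z 0.0167 | 
all 55 [156. 157.] 3735 c 0.6705 0.3494 r 0.1019 z 0.0635 | top 55 [156. 157.] 2878 c 0.6720 0.3493 r 0.1007 z 0.0635 | 
all 65 [444. 153.] 511 c 0.7014 -0.3705 r 0.0513 z 0.0266 | top 65 [444. 153.] 207 c 0.7016 -0.3724 r 0.0506 z 0.0266 | 
all 95 [242. 179.] 243 c 0.6270 0.1433 r 0.0284 z 0.0249 | top 95 [242. 179.] 188 c 0.6270 0.1433 r 0.0284 z 0.0249 | 
all 100 [350. 184.] 530 c 0.6169 -0.1180 r 0.0308 z 0.0510 | top 100 [350. 184.] 145 c 0.6137 -0.1125 r 0.0244 z 0.0510 | 
all 154 [202. 236.] 1027 c 0.4855 0.2365 r 0.0434 z 0.0389 | top 154 [202. 236.] 221 c 0.4856 0.2381 r 0.0405 z 0.0389 | 
all 166 [261. 241.] 461 c 0.4760 0.0941 r 0.0299 z 0.0310 | top 166 [261. 241.] 55 c 0.4754 0.0942 r 0.0098 z 0.0310 | 
all 167 [397. 246.] 351 c 0.4683 -0.2344 r 0.0350 z 0.0199 | top 167 [397. 246.] 265 c 0.4692 -0.2344 r 0.0343 z 0.0199 | 
all 168 [301. 247.] 468 c 0.4648 -0.0030 r 0.0300 z 0.0314 | top 168 [301. 247.] 53 c 0.4647 -0.0027
[... 2117 characters left out ...]
 248 c 0.3570 -0.0232 r 0.0306 z 0.0305 | top 93 [355. 201.] 34 c 0.3559 -0.0215 r 0.0123 z 0.0305 | 
all 94 [245. 219.] 243 c 0.6253 0.1463 r 0.0298 z 0.0239 | top 94 [245. 219.] 137 c 0.6253 0.1463 r 0.0298 z 0.0239 | 
all 95 [304. 221.] 273 c 0.4735 0.0953 r 0.0319 z 0.0300 | top 95 [304. 221.] 39 c 0.4758 0.0956 r 0.0112 z 0.0300 | 
all 99 [195. 269.] 3715 c 0.6703 0.3510 r 0.1027 z 0.0624 | top 99 [195. 269.] 2572 c 0.6719 0.3527 r 0.0997 z 0.0624 | 
all 101 [284. 256.] 913 c 0.4856 0.2410 r 0.0443 z 0.0379 | top 101 [284. 256.] 194 c 0.4856 0.2390 r 0.0418 z 0.0379 | 
all 124 [342. 356.] 759 c 0.2947 0.4367 r 0.0519 z 0.0261 | top 124 [342. 356.] 316 c 0.2940 0.4367 r 0.0512 z 0.0261 |
```

```bash
python3 -m jog '[[0,0,0,0,0,0.0357],[0,0,0,0,0,0.0357],[0,0,0,0,0,0.0357],[0,0,0,0,0,0.0357],[0,0,0,0,0,0],[0.4,-1,0,0,0,0],[0.4,-1,0,0,0,0],[0.4,-1,0,0,0,0]]' 1 40
python3 -m jog '[[0.4,-1,0,0,0,0],[0.4,-1,0,0,0,0],[0.4,-1,0,0,0,0],[0.4,-1,0,0,0,0],[0.4,-1,0,0,0,0],[0.4,-1,0,0,0,0],[0.4,-1,0,0,0,0],[0.4,-1,0,0,0,0]]'
```

```text
t: 0.77
eef_pos: [0.3497, -0.5627, 0.2308]
orientation: [[1.0, 0.001, -0.001], [0.001, -1.0, 0.0], [-0.001, -0.0, -1.0]]
wrist_force: [0.9, 1.0, 1.0]
grip_width: 0.998
grip_force: 0.0
t: 1.43
eef_pos: [0.4464, -0.322, 0.2312]
orientation: [[1.0, 0.002, -0.0], [0.002, -1.0, 0.0], [-0.0, -0.0, -1.0]]
wrist_force: [0.4, -0.4, 0.2]
grip_width: 1.0
grip_force: 0.0
```

```bash
R='x'; python3 -m jog '[[0.375,-0.972,0,0,0,0],[0.375,-0.972,0,0,0,0],[0.375,-0.972,0,0,0,0],[0.375,-0.972,0,0,0,0],[0.375,-0.972,0,0,0,0],[0.375,-0.972,0,0,0,0],[0.375,-0.972,0,0,0,0],[0.375,-0.972,0,0,0,0]]'
python3 -m jog '[[0.375,-0.972,0,0,0,0],[0.375,-0.972,0,0,0,0],[0.375,-0.972,0,0,0,0],[0.375,-0.972,0,0,0,0],[0.375,-0.972,0,0,0,0],[0.375,-0.972,0,0,0,0],[0.375,-0.972,0,0,0,0],[0.375,-0.972,0,0,0,0]]'
python3 -m jog '[[0,0,1,0,0,0],[0,0,1,0,0,0],[0,0,1,0,0,0],[0,0,1,0,0,0],[0,0,0.67,0,0,0],[0,0,0,0,0,0],[0,0,0,0,0,0],[0,0,0,0,0,0]]'
python3 - <<'E'
from bench import robot
s=robot.observe();print(s['eef_pos'],s['joint_pos'])
E
```

```text
t: 2.1
eef_pos: [0.5365, -0.0889, 0.2312]
orientation: [[1.0, 0.003, -0.0], [0.003, -1.0, -0.0], [-0.0, 0.0, -1.0]]
wrist_force: [0.3, -0.8, 0.8]
grip_width: 0.997
grip_force: 0.0
t: 2.77
eef_pos: [0.6267, 0.1442, 0.231]
orientation: [[1.0, 0.003, -0.001], [0.003, -1.0, -0.0], [-0.001, 0.0, -1.0]]
wrist_force: [0.5, -0.1, -0.4]
grip_width: 1.004
grip_force: 0.0
t: 3.43
eef_pos: [0.6276, 0.143, 0.0923]
orientation: [[1.0, 0.0, 0.002], [0.0, -1.0, 0.001], [0.002, -0.001, -1.0]]
wrist_force: [1.1, 0.3, 0.1]
grip_width: 1.0
grip_force: 0.0
[0.62755258 0.14298564 0.09229975] [-0.32694065  0.66179399  0.04742287  1.89182316 -0.05267715  0.58725824
 -1.81625871]
```

```bash
python3 -m jog '[[-0.05,-0.05,0.7,0,0,0],[0,0,0.7,0,0,0],[0,0,0.7,0,0,0],[0,0,0.4,0,0,0],[0,0,0.35,0,0,0],[0,0,0,0,0,0],[0,0,0,0,0,0],[0,0,0,0,0,0]]'
python3 -m jog '[[0,0,0,0,0,0],[0,0,0,0,0,0],[0,0,0,0,0,0],[0,0,0,0,0,0],[0,0,0,0,0,0],[0,0,0,0,0,0],[0,0,0,0,0,0],[0,0,0,0,0,0]]' 0 40
python3 -m jog '[[0,0,0,0,0,0],[0,0,0,0,0,0],[0,0,-0.3,0,0,0],[0,0,-0.7,0,0,0],[0,0,-1,0,0,0],[0,0,-1,0,0,0],[0,0,0,0,0,0],[0,0,0,0,0,0]]'
```

```text
t: 4.1
eef_pos: [0.6261, 0.1445, 0.0069]
orientation: [[1.0, -0.001, 0.002], [-0.001, -1.0, 0.001], [0.002, -0.001, -1.0]]
wrist_force: [0.3, 0.8, -0.2]
grip_width: 1.0
grip_force: 0.0
t: 4.77
eef_pos: [0.6257, 0.1444, 0.0071]
orientation: [[1.0, -0.001, 0.001], [-0.001, -1.0, 0.0], [0.001, -0.0, -1.0]]
wrist_force: [-1.1, -1.2, 6.2]
grip_width: 0.635
grip_force: 41.3
t: 5.43
eef_pos: [0.6266, 0.1447, 0.0983]
orientation: [[1.0, -0.001, 0.005], [-0.001, -1.0, 0.001], [0.005, -0.001, -1.0]]
wrist_force: [-0.1, 0.1, -1.3]
grip_width: 0.629
grip_force: 42.5
```

```bash
python3 -m jog '[[-0.4,-0.27,0,0,0,0],[-0.8,-0.53,0,0,0,0],[-0.8,-0.53,0,0,0,0],[-0.8,-0.53,0,0,0,0],[-0.8,-0.53,0,0,0,0],[-0.7,-0.47,0,0,0,0],[-0.4,-0.26,0,0,0,0],[0,0,0,0,0,0]]'
python3 -m jog '[[0,0,0.3,0,0,0],[0,0,0.6,0,0,0],[0,0,0.3,0,0,0],[0,0,0,0,0,0],[0,0,0,0,0,0],[0,0,0,0,0,0],[0,0,0,0,0,0],[0,0,0,0,0,0]]'
cat > look.py <<'E'
import sys
from h import *
n,x,y,k=sys.argv[1],float(sys.argv[2]),float(sys.argv[3]),sys.argv[4]
p,d=robot.grab_frame(n);W=pts(n,d);m=(np.hypot(W[...,0]-x,W[...,1]-y)<.06)&(W[...,2]<.1)
v,u=np.where(m);r,c=int(v.mean()),int(u.mean())
im=p[max(r-60,0):r+60,max(c-80,0):c+80,::-1]
cv2.imwrite(f"pics/{k}.png",cv2.resize(im,None,fx=5,fy=5,interpolation=cv2.INTER_CUBIC));print(c-80,r-60,robot.observe()['eef_pos'])
E
python3 look.py side .4856 .2385 s1
```

```text
t: 6.1
eef_pos: [0.4773, 0.2403, 0.094]
orientation: [[1.0, 0.006, -0.008], [0.006, -1.0, -0.001], [-0.008, 0.001, -1.0]]
wrist_force: [0.4, 0.5, -0.8]
grip_width: 0.628
grip_force: 42.5
t: 6.77
eef_pos: [0.4847, 0.238, 0.0602]
orientation: [[1.0, -0.001, 0.001], [-0.001, -1.0, 0.001], [0.001, -0.001, -1.0]]
wrist_force: [0.2, 0.1, -0.9]
grip_width: 0.635
grip_force: 42.5
204 200 [0.48459466 0.23808453 0.0602285 ]
```

View pics/s1.png

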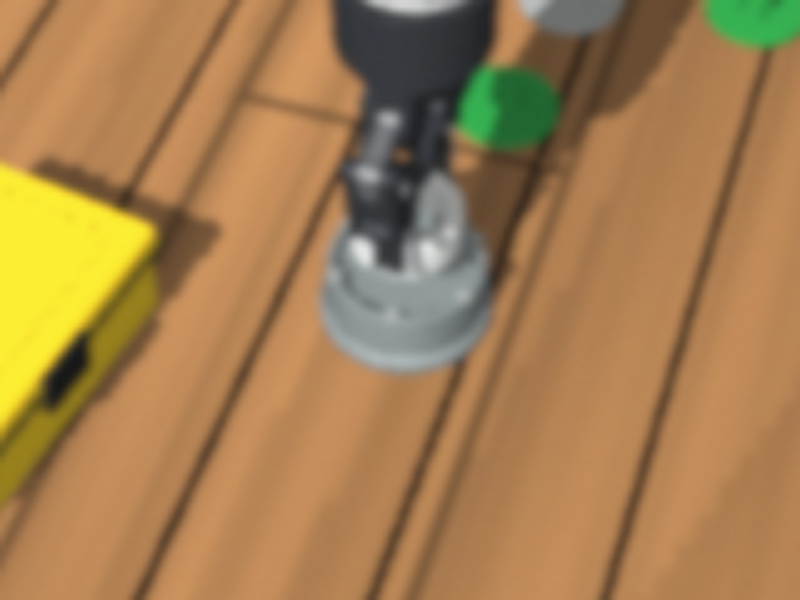

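The ring (≈(440,225) and (355,250) in the crop) appears tilted in the grip about the closing line. I'll measure the tilt.

Run:
```python
from h import *
for n in("side","top"):
    p,d=robot.grab_frame(n);W=pts(n,d);z=W[...,2]
    m=(np.hypot(W[...,0]-.485,W[...,1]-.238)<.042)&(z>.044)&(z<.125)&(p.astype(int).min(-1)>110)
    P=W[m];print(n,len(P))
    for a in np.arange(.44,.53,.01):
        q=P[(P[:,0]>a)&(P[:,0]<=a+.01)]
        if len(q): print(round(a,3),len(q),"z",q[:,2].min().round(3),q[:,2].max().round(3),"y",q[:,1].min().round(3),q[:,1].max().round(3))
    c=np.where(m);r0,c0=int(c[0].mean()),int(c[1].mean())
    cv2.imwrite(f"pics/t_{n}.png",cv2.resize(np.ascontiguousarray(p[r0-30:r0+30,c0-35:c0+35,::-1]),None,fx=8,fy=8))
```

```text
side 175
0.45 20 z 0.056 0.078 y 0.236 0.252
0.46 67 z 0.055 0.078 y 0.219 0.261
0.47 57 z 0.052 0.089 y 0.213 0.279
0.48 14 z 0.055 0.088 y 0.219 0.279
0.49 10 z 0.054 0.08 y 0.261 0.273
0.5 7 z 0.054 0.067 y 0.257 0.261
top 26
0.46 20 z 0.051 0.081 y 0.217 0.23
0.5 5 z 0.064 0.075 y 0.22 0.223
0.51 1 z 0.076 0.076 y 0.225 0.225
```

View pics/t_side.png

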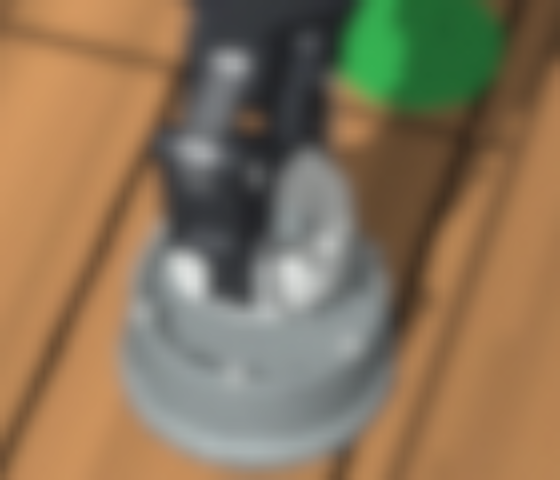

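The depth says the ring is level (z 0.054–0.078 on both the −x and +x sides). What I saw was its shaded inner wall, so I'm lowering it.

```bash
python3 -m jog '[[0.03,0,0.1,0,0,0],[0,0,0.1,0,0,0],[0,0,0.1,0,0,0],[0,0,0.1,0,0,0],[0,0,0.1,0,0,0],[0,0,0.1,0,0,0],[0,0,0.1,0,0,0],[0,0,0,0,0,0]]'
python3 -m jog '[[0,0,0.06,0,0,0],[0,0,0.04,0,0,0],[0,0,0.02,0,0,0],[0,0,0,0,0,0],[0,0,0,0,0,0],[0,0,0,0,0,0],[0,0,0,0,0,0],[0,0,0,0,0,0]]'
```

```text
t: 7.58
eef_pos: [0.4846, 0.2378, 0.038]
orientation: [[1.0, -0.001, -0.001], [-0.001, -1.0, -0.001], [-0.001, 0.001, -1.0]]
wrist_force: [-0.3, -0.3, -1.1]
grip_width: 0.628
grip_force: 42.5
t: 8.25
eef_pos: [0.485, 0.238, 0.0351]
orientation: [[1.0, -0.001, 0.0], [-0.001, -1.0, 0.0], [0.0, -0.0, -1.0]]
wrist_force: [-0.8, -0.1, -1.0]
grip_width: 0.631
grip_force: 42.5
```

```bash
python3 -m jog '[[0,0,0.02,0,0,0],[0,0,0.02,0,0,0],[0,0,0,0,0,0],[0,0,0,0,0,0],[0,0,0,0,0,0],[0,0,0,0,0,0],[0,0,0,0,0,0],[0,0,0,0,0,0]]'
python3 -m jog '[[0,0,0,0,0,0],[0,0,0,0,0,0],[0,0,0,0,0,0],[0,0,0,0,0,0],[0,0,0,0,0,0],[0,0,0,0,0,0],[0,0,0,0,0,0],[0,0,0,0,0,0]]' 0.85
python3 -m jog '[[0,0,-0.3,0,0,0],[0,0,-0.7,0,0,0],[0,0,-1,0,0,0],[0,0,-1,0,0,0],[0,0,-1,0,0,0],[0,0,-1,0,0,0],[0,0,0,0,0,0],[0,0,0,0,0,0]]' 1
```

```text
t: 8.92
eef_pos: [0.4851, 0.238, 0.0351]
orientation: [[1.0, -0.001, 0.0], [-0.001, -1.0, 0.0], [0.0, -0.0, -1.0]]
wrist_force: [-1.6, -1.0, 10.2]
grip_width: 0.634
grip_force: 43.4
t: 9.58
eef_pos: [0.485, 0.238, 0.0338]
orientation: [[1.0, -0.001, -0.0], [-0.001, -1.0, -0.0], [-0.0, 0.0, -1.0]]
wrist_force: [0.9, -0.5, -0.1]
grip_width: 0.854
grip_force: 0.0
t: 10.25
eef_pos: [0.4862, 0.2386, 0.1863]
orientation: [[1.0, -0.001, 0.004], [-0.001, -1.0, 0.003], [0.004, -0.003, -1.0]]
wrist_force: [0.1, 0.7, 0.1]
grip_width: 1.0
grip_force: 0.0
```

```bash
python3 -m jog '[[0.2,0.5,0,0,0,0],[0.3,0.82,0,0,0,0],[0.3,0.82,0,0,0,0],[0.3,0.82,0,0,0,0],[0.3,0.82,0,0,0,0],[0.3,0.82,0,0,0,0],[0.3,0.82,0,0,0,0],[0.3,0.82,0,0,0,0]]'
python3 -m jog '[[0.3,0.82,0,0,0,0],[0.3,0.82,0,0,0,0],[0.3,0.82,0,0,0,0],[0.3,0.82,0,0,0,0],[0.3,0.82,0,0,0,0],[0.3,0.82,0,0,0,0],[0.3,0.82,0,0,0,0],[0.22,0.64,0,0,0,0]]'
python3 -m jog '[[0,0,0,0,0,0],[0,0,0.4,0,0,0],[0,0,0.8,0,0,0],[0,0,0.8,0,0,0],[0,0,0.6,0,0,0],[0,0,0,0,0,0],[0,0,0,0,0,0],[0,0,0,0,0,0]]'
python3 - <<'E'
from h import *
print(robot.observe()['eef_pos'])
for n in("top","side"):
    p,d=robot.grab_frame(n);W=pts(n,d);P=W[np.hypot(W[...,0]-.4855,W[...,1]-.238)<.05]
    T=P[(P[:,2]>.046)&(P[:,2]<.056)];(x,y),r=cv2.minEnclosingCircle(T[:,:2].astype(np.float32))
    A=np.c_[T[:,:2]-[.4855,.238],np.ones(len(T))];print(n,len(T),x,y,r,np.linalg.lstsq(A,T[:,2],rcond=None)[0],fitc(T[:,:2])[0])
    c=P[(P[:,2]>.033)&(P[:,2]<.041)];print(cv2.minEnclosingCircle(c[:,:2].astype(np.float32)))
E
```

```text
t: 10.92
eef_pos: [0.5528, 0.0494, 0.1824]
orientation: [[1.0, -0.001, -0.003], [-0.001, -1.0, -0.001], [-0.003, 0.001, -1.0]]
wrist_force: [-0.0, -0.6, 0.0]
grip_width: 1.002
grip_force: 0.0
t: 11.58
eef_pos: [0.6225, -0.1432, 0.1822]
orientation: [[1.0, -0.003, -0.003], [-0.003, -1.0, -0.0], [-0.003, 0.0, -1.0]]
wrist_force: [-0.1, 0.4, 0.7]
grip_width: 1.001
grip_force: 0.0
t: 12.25
eef_pos: [0.6233, -0.1395, 0.1059]
orientation: [[1.0, 0.001, -0.0], [0.001, -1.0, 0.001], [-0.0, -0.001, -1.0]]
wrist_force: [1.0, -0.6, -0.1]
grip_width: 1.001
grip_force: 0.0
[ 0.62333462 -0.13951096  0.10590711]
top 210 0.4868018627166748 0.23764730989933014 0.02790968306362629 [0.0063133  0.00027218 0.04998876] [0.48653747 0.23763033]
((0.48562881350517273, 0.2378014177083969), 0.04062781482934952)
side 162 0.4864158034324646 0.23950235545635223 0.029546350240707397 [0.00358059 0.01437065 0.04905024] [0.48575682 0.24019256]
((0.48679524660110474, 0.23944877088069916), 0.041859809309244156)
```

```bash
python3 -m jog '[[-0.12,-0.38,0,0,0,0],[-0.12,-0.38,0,0,0,0],[0,0,0.4,0,0,0],[0,0,0.7,0,0,0],[0,0,0.7,0,0,0],[0,0,0.5,0,0,0],[0,0,0.3,0,0,0],[0,0,0,0,0,0]]'
python3 -m jog '[[0,0,0.4,0,0,0],[0,0,0.25,0,0,0],[0,0,0,0,0,0],[0,0,0,0,0,0],[0,0,0,0,0,0],[0,0,0,0,0,0],[0,0,0,0,0,0],[0,0,0,0,0,0]]'
```

```text
t: 13.02
eef_pos: [0.6143, -0.1169, 0.0255]
orientation: [[1.0, 0.0, -0.004], [0.0, -1.0, 0.001], [-0.004, -0.001, -1.0]]
wrist_force: [0.1, 0.0, -0.2]
grip_width: 1.0
grip_force: 0.0
t: 13.68
eef_pos: [0.6164, -0.118, 0.0088]
orientation: [[1.0, -0.001, 0.001], [-0.001, -1.0, -0.0], [0.001, 0.0, -1.0]]
wrist_force: [0.1, 0.9, 0.2]
grip_width: 0.999
grip_force: 0.0
```

```bash
python3 -m jog '[[0,0,0,0,0,0],[0,0,0,0,0,0],[0,0,0,0,0,0],[0,0,0,0,0,0],[0,0,0,0,0,0],[0,0,0,0,0,0],[0,0,0,0,0,0],[0,0,0,0,0,0]]' 0 70
python3 -m jog '[[0,0,0,0,0,0],[0,0,-0.1,0,0,0],[0,0,-0.3,0,0,0],[0,0,-0.6,0,0,0],[0,0,-0.8,0,0,0],[0,0,-0.8,0,0,0],[0,0,-0.4,0,0,0],[0,0,0,0,0,0]]'
python3 -m jog '[[0,0,-0.4,0,0,0],[0,0,-0.2,0,0,0],[0,0,0,0,0,0],[0,0,0,0,0,0],[0,0,0,0,0,0],[0,0,0,0,0,0],[0,0,0,0,0,0],[0,0,0,0,0,0]]'
python3 look.py top .616 -.117 g1; python3 look.py side .616 -.117 g2
python3 -c "
import cv2,numpy as np
cv2.imwrite('pics/g.png',np.vstack([cv2.resize(cv2.imread(f'pics/g{i}.png'),(400,300)) for i in (1,2)]))"
```

```text
t: 14.35
eef_pos: [0.6165, -0.118, 0.009]
orientation: [[1.0, -0.001, 0.001], [-0.001, -1.0, -0.0], [0.001, 0.0, -1.0]]
wrist_force: [-1.0, 0.5, 5.0]
grip_width: 0.671
grip_force: 74.4
t: 15.02
eef_pos: [0.6181, -0.1183, 0.1014]
orientation: [[1.0, -0.001, 0.006], [-0.001, -1.0, -0.001], [0.006, 0.001, -1.0]]
wrist_force: [0.0, 0.8, -2.7]
grip_width: 0.667
grip_force: 75.1
t: 15.68
eef_pos: [0.6158, -0.1179, 0.1159]
orientation: [[1.0, -0.001, -0.001], [-0.001, -1.0, 0.0], [-0.001, -0.0, -1.0]]
wrist_force: [-0.3, -0.8, -2.1]
grip_width: 0.67
grip_force: 75.2
264 133 [ 0.6159278  -0.11785649  0.11597895]
199 106 [ 0.61599559 -0.11791348  0.11611502]
```

View pics/g.png

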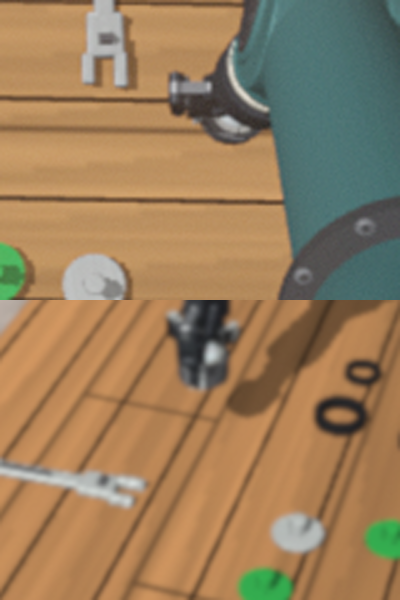

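```bash
python3 -m jog '[[-0.146,-0.4,0,0,0,0],[-0.255,-0.7,0,0,0,0],[-0.31,-0.85,0,0,0,0],[-0.31,-0.85,0,0,0,0],[-0.31,-0.85,0,0,0,0],[-0.31,-0.85,0,0,0,0],[-0.31,-0.85,0,0,0,0],[-0.31,-0.85,0,0,0,0]]'
python3 -m jog '[[-0.31,-0.85,0,0,0,0],[-0.31,-0.85,0,0,0,0],[-0.31,-0.85,0,0,0,0],[-0.31,-0.85,0,0,0,0],[-0.31,-0.85,0,0,0,0],[-0.255,-0.7,0,0,0,0],[-0.18,-0.5,0,0,0,0],[-0.084,-0.23,0,0,0,0]]'
python3 -m jog '[[0,0,0,0,0,0],[0,0,0,0,0,0],[0,0,0,0,0,0],[0,0,0.15,0,0,0],[0,0,0.3,0,0,0],[0,0,0.3,0,0,0],[0,0,0.15,0,0,0],[0,0,0,0,0,0]]'
python3 -m jog '[[0,0,0,0,0,0],[0,0,0,0,0,0],[0,0,0,0,0,0],[0,0,0,0,0,0],[0,0,0,0,0,0],[0,0,0,0,0,0],[0,0,0,0,0,0],[0,0,0,0,0,0]]'
python3 look.py side .4862 .2385 p2; python3 look.py top .4862 .2385 p3
python3 -c "
import cv2,numpy as np
cv2.imwrite('pics/p.png',np.vstack([cv2.resize(cv2.imread(f'pics/p{i}.png'),(400,300)) for i in (2,3)]))"
```

```text
t: 16.45
eef_pos: [0.5473, 0.0704, 0.1165]
orientation: [[1.0, -0.0, -0.0], [-0.0, -1.0, 0.001], [-0.0, -0.001, -1.0]]
wrist_force: [-0.3, 0.2, -2.0]
grip_width: 0.668
grip_force: 75.2
t: 17.12
eef_pos: [0.4844, 0.2428, 0.1165]
orientation: [[1.0, 0.005, -0.001], [0.005, -1.0, 0.002], [-0.001, -0.002, -1.0]]
wrist_force: [0.2, -0.1, -2.2]
grip_width: 0.674
grip_force: 75.2
t: 17.78
eef_pos: [0.4856, 0.2377, 0.0877]
orientation: [[1.0, -0.001, -0.003], [-0.001, -1.0, -0.002], [-0.003, 0.002, -1.0]]
wrist_force: [0.7, -0.9, -2.2]
grip_width: 0.672
grip_force: 75.2
t: 18.45
eef_pos: [0.4866, 0.2387, 0.0895]
orientation: [[1.0, -0.001, 0.0], [-0.001, -1.0, 0.0], [0.0, -0.0, -1.0]]
wrist_force: [-0.7, 0.3, -3.1]
grip_width: 0.673
grip_force: 75.2
204 200 [0.48655379 0.23862987 0.08946571]
128 179 [0.48653024 0.23860088 0.0894475 ]
```

View pics/p.png

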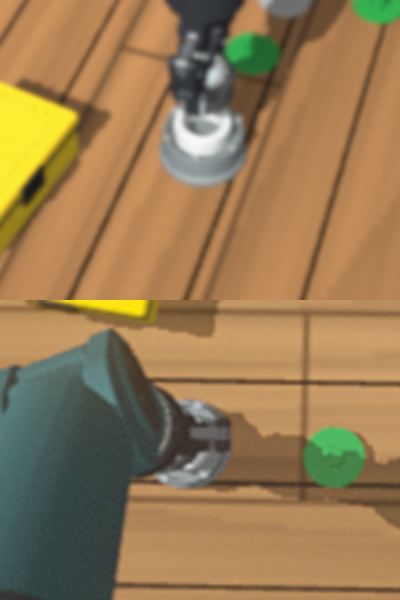

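The gauge hangs level over the ring (crop ≈(203,100) over (205,130)). Lowering it.

```bash
python3 -m jog '[[0,0,0.1,0,0,0],[0,0,0.2,0,0,0],[0,0,0.2,0,0,0],[0,0,0.2,0,0,0],[0,0,0.2,0,0,0],[0,0,0.15,0,0,0],[0,0,0.1,0,0,0],[0,0,0.05,0,0,0]]'
python3 -m jog '[[0,0,0.04,0,0,0],[0,0,0.04,0,0,0],[0,0,0.03,0,0,0],[0,0,0.02,0,0,0],[0,0,0.02,0,0,0],[0,0,0,0,0,0],[0,0,0,0,0,0],[0,0,0,0,0,0]]'
```

```text
t: 19.22
eef_pos: [0.4862, 0.2384, 0.0526]
orientation: [[1.0, -0.001, -0.001], [-0.001, -1.0, -0.001], [-0.001, 0.001, -1.0]]
wrist_force: [0.2, -1.1, -0.9]
grip_width: 0.668
grip_force: 75.2
t: 19.88
eef_pos: [0.4866, 0.2387, 0.049]
orientation: [[1.0, -0.001, 0.0], [-0.001, -1.0, 0.0], [0.0, -0.0, -1.0]]
wrist_force: [-0.1, -0.3, -2.1]
grip_width: 0.675
grip_force: 75.4
```

```bash
python3 -m jog '[[0,0,0.02,0,0,0],[0,0,0.02,0,0,0],[0,0,0,0,0,0],[0,0,0,0,0,0],[0,0,0,0,0,0],[0,0,0,0,0,0],[0,0,0,0,0,0],[0,0,0,0,0,0]]'
```

```text
t: 20.55
eef_pos: [0.4866, 0.2387, 0.0489]
orientation: [[1.0, -0.001, 0.0], [-0.001, -1.0, 0.0], [0.0, -0.0, -1.0]]
wrist_force: [-2.4, 0.0, 8.9]
grip_width: 0.669
grip_force: 76.2
```

```bash
python3 -m jog '[[0,0,0,0,0,0],[0,0,0,0,0,0],[0,0,0,0,0,0],[0,0,0,0,0,0],[0,0,0,0,0,0],[0,0,0,0,0,0],[0,0,0,0,0,0],[0,0,0,0,0,0]]' 1 50
python3 -m jog '[[0,0,-0.3,0,0,0],[0,0,-0.7,0,0,0],[0,0,-1,0,0,0],[0,0,-1,0,0,0],[0,0,-0.7,0,0,0],[0,0,0,0,0,0],[0,0.4,0,0,0,0],[-0.04,0.9,0,0,0,0]]'
python3 -m jog '[[-0.04,0.9,0,0,0,0],[-0.04,0.9,0,0,0,0],[-0.04,0.9,0,0,0,0],[-0.04,0.9,0,0,0,0],[-0.04,0.9,0,0,0,0],[-0.04,0.9,0,0,0,0],[-0.04,0.9,0,0,0,0],[-0.04,0.9,0,0,0,0]]'
python3 -m jog '[[-0.04,0.9,0,0,0,0],[-0.04,0.9,0,0,0,0],[-0.04,0.9,0,0,0,0],[-0.04,0.9,0,0,0,0],[-0.04,0.9,0,0,0,0],[-0.04,0.9,0,0,0,0],[-0.04,0.9,0,0,0,0],[0,0.9,0,0,0,0]]'
python3 -m jog '[[0,0,0,0,0,0],[0,0,0.4,0,0,0],[0,0,0.8,0,0,0],[0,0,0.8,0,0,0],[0,0,0.5,0,0,0],[0,0,0,0,0,0],[0,0,0,0,0,0],[0,0,0,0,0,0]]'
cat > stack.py <<'E'
import sys
from h import *
lo,hi=float(sys.argv[1]),float(sys.argv[2]);C=[.4862,.2385]
print(robot.observe()['eef_pos'])
for n in("top","side"):
    p,d=robot.grab_frame(n);W=pts(n,d);P=W[(np.hypot(W[...,0]-C[0],W[...,1]-C[1])<.05)&(d>0)]
    T=P[(P[:,2]>lo)&(P[:,2]<hi)];c=cv2.minEnclosingCircle(T[:,:2].astype(np.float32))
    A=np.c_[T[:,:2]-C,np.ones(len(T))];print(n,len(T),np.round(c[0],4),c[1],np.linalg.lstsq(A,T[:,2],rcond=None)[0].round(4),"zmax",P[:,2].max(),"z median r<.015",np.median(P[np.hypot(*(P[:,:2]-C).T)<.008][:,2]))
E
python3 stack.py .074 .0835
```

```text
t: 21.22
eef_pos: [0.4865, 0.2386, 0.0476]
orientation: [[1.0, -0.001, -0.0], [-0.001, -1.0, -0.0], [-0.0, 0.0, -1.0]]
wrist_force: [0.2, 0.2, 0.1]
grip_width: 0.999
grip_force: 0.0
t: 21.88
eef_pos: [0.4854, 0.2027, 0.1589]
orientation: [[1.0, 0.006, 0.001], [0.006, -1.0, 0.003], [0.001, -0.003, -1.0]]
wrist_force: [0.5, -0.1, -0.3]
grip_width: 1.002
grip_force: 0.0
t: 22.55
eef_pos: [0.4735, -0.0187, 0.1577]
orientation: [[1.0, -0.002, -0.003], [-0.002, -1.0, -0.001], [-0.003, 0.001, -1.0]]
wrist_force: [1.3, -0.5, 0.6]
grip_width: 1.001
grip_force: 0.0
t: 23.22
eef_pos: [0.4643, -0.2339, 0.1575]
orientation: [[1.0, -0.002, -0.004], [-0.002, -1.0, 0.001], [-0.004, -0.001, -1.0]]
wrist_force: [0.4, 0.4, 0.6]
grip_width: 1.0
grip_force: 0.0
t: 23.88
eef_pos: [0.4666, -0.2326, 0.0839]
orientation: [[1.0, -0.001, -0.0], [-0.001, -1.0, -0.0], [-0.0, 0.0, -1.0]]
wrist_force: [-0.3, -0.7, 0.1]
grip_width: 0.998
grip_force: 0.0
[ 0.4665712  -0.23255304  0.08388387]
top 347 [0.4868 0.2384] 0.030321599915623665 [ 0.004  -0.0009  0.0801] zmax 0.0936530831454423 z median r<.015 0.08969617601288615
side 275 [0.4849 0.2393] 0.03195805102586746 [ 0.007  -0.0077  0.0797] zmax 0.09371575646101082 z median r<.015 0.08950326599407316
```

```bash
python3 -m jog '[[0.03,0,0.3,0,0,0],[0,0,0.7,0,0,0],[0,0,0.7,0,0,0],[0,0,0.6,0,0,0],[0,0,0.4,0,0,0],[0,0,0.15,0,0,0],[0,0,0,0,0,0],[0,0,0,0,0,0]]'
python3 -m jog '[[0,0,0,0,0,0],[0,0,0,0,0,0],[0,0,0,0,0,0],[0,0,0,0,0,0],[0,0,0,0,0,0],[0,0,0,0,0,0],[0,0,0,0,0,0],[0,0,0,0,0,0]]' 0 50
```

```text
t: 24.65
eef_pos: [0.4681, -0.2325, -0.0015]
orientation: [[1.0, -0.001, 0.0], [-0.001, -1.0, -0.0], [0.0, 0.0, -1.0]]
wrist_force: [-0.1, 0.5, 0.6]
grip_width: 1.0
grip_force: 0.0
t: 25.32
eef_pos: [0.4685, -0.2327, 0.0]
orientation: [[1.0, 0.0, 0.002], [0.0, -1.0, -0.001], [0.002, 0.001, -1.0]]
wrist_force: [-1.4, 1.1, 9.8]
grip_width: 0.766
grip_force: 52.8
```

```bash
python3 -m jog '[[0,0,-0.1,0,0,0],[0,0,-0.3,0,0,0],[0,0,-0.7,0,0,0],[0,0,-0.9,0,0,0],[0,0,-0.9,0,0,0],[0,0,-0.9,0,0,0],[0,0,-0.6,0,0,0],[0,0,-0.2,0,0,0]]'
python3 -m jog '[[0,0,0,0,0,0],[0,0,0,0,0,0],[0,0,0,0,0,0],[0,0,0,0,0,0],[0,0,0,0,0,0],[0,0,0,0,0,0],[0,0,0,0,0,0],[0,0,0,0,0,0]]'
python3 - <<'E'
from h import *
p,d=robot.grab_frame("side");W=pts("side",d);e=robot.observe()['eef_pos'];print(e)
m=(np.hypot(W[...,0]-e[0],W[...,1]-e[1])<.05)&(W[...,2]>.1)&(W[...,2]<.16)
v,u=np.where(m);r,c=int(v.mean()),int(u.mean())
cv2.imwrite("pics/b1.png",cv2.resize(np.ascontiguousarray(p[max(r-40,0):r+40,c-50:c+50,::-1]),None,fx=6,fy=6,interpolation=cv2.INTER_CUBIC))
E
```

```text
t: 25.98
eef_pos: [0.4694, -0.2331, 0.1398]
orientation: [[1.0, -0.001, 0.006], [-0.001, -1.0, -0.002], [0.006, 0.002, -1.0]]
wrist_force: [0.0, 0.6, -1.1]
grip_width: 0.768
grip_force: 55.5
t: 26.65
eef_pos: [0.4677, -0.2323, 0.1358]
orientation: [[1.0, -0.001, -0.001], [-0.001, -1.0, 0.0], [-0.001, -0.0, -1.0]]
wrist_force: [1.0, -1.3, -0.3]
grip_width: 0.77
grip_force: 55.5
[ 0.4677751  -0.2323672   0.13594804]
```

View pics/b1.png

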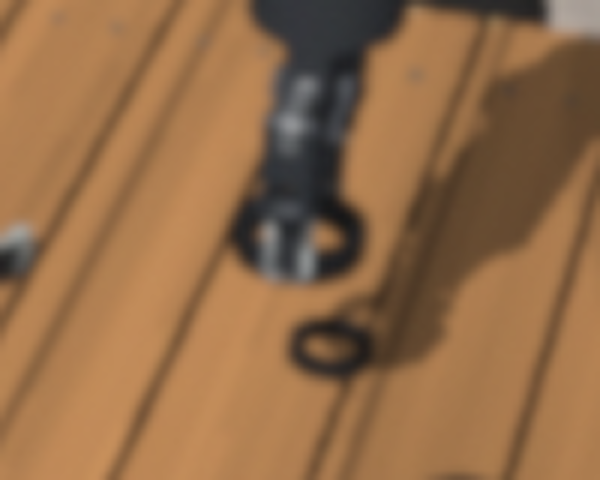

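The bezel is held about level, at (300,240) in the crop, with the finger at (290,250). I'll measure its centre by depth.

Run:
```python
from h import *
e=robot.observe()['eef_pos']
for n in("side","top"):
    p,d=robot.grab_frame(n);W=pts(n,d);z=W[...,2]
    R=np.hypot(W[...,0]-e[0],W[...,1]-e[1])
    m=(R<.045)&(R>.02)&(z>.122)&(z<.168)&(abs(W[...,1]-e[1])<.03)&(p.max(-1)<70)
    P=W[m];print(n,len(P))
    for s in(-1,1):
        q=P[(P[:,0]-e[0])*s>.012]-e
        if len(q): print(s,len(q),"x",np.percentile(q[:,0],[2,50,98]).round(4),"z",np.percentile(q[:,2],[5,50,95]).round(4))
    T=P[(P[:,2]>e[2]+.012)]
    if len(T)>5:print("minenc",cv2.minEnclosingCircle((T-e)[:,:2].astype(np.float32)))
```

```text
side 82
-1 49 x [-0.0327 -0.0241 -0.0124] z [0.0064 0.0133 0.0167]
1 27 x [0.0159 0.0231 0.028 ] z [0.0082 0.0138 0.0171]
minenc ((-0.001812663278542459, 0.004114589188247919), 0.034319862723350525)
top 133
-1 79 x [-0.0299 -0.0237 -0.0134] z [0.0117 0.0159 0.0188]
1 54 x [0.0159 0.0266 0.0312] z [0.0138 0.0163 0.0185]
minenc ((0.0006638489430770278, 0.0014089524047449231), 0.03206440433859825)
```

```bash
python3 -m jog '[[0.03,-0.4,0,0,0,0],[0.03,-0.7,0,0,0,0],[0.035,-0.85,0,0,0,0],[0.035,-0.85,0,0,0,0],[0.035,-0.85,0,0,0,0],[0.035,-0.85,0,0,0,0],[0.035,-0.85,0,0,0,0],[0.035,-0.85,0,0,0,0]]'
python3 -m jog '[[0.035,-0.85,0,0,0,0],[0.035,-0.85,0,0,0,0],[0.035,-0.85,0,0,0,0],[0.035,-0.85,0,0,0,0],[0.035,-0.85,0,0,0,0],[0.035,-0.85,0,0,0,0],[0.035,-0.85,0,0,0,0],[0.035,-0.85,0,0,0,0]]'
python3 -m jog '[[0.035,-0.85,0,0,0,0],[0.035,-0.85,0,0,0,0],[0.02,-0.6,0,0,0,0],[0,-0.4,0,0,0,0],[0,0,0,0,0,0],[0,0,0,0,0,0],[0,0,0,0,0,0],[0,0,0,0,0,0]]'
python3 -m jog '[[0,0,0.1,0,0,0],[0,0,0.2,0,0,0],[0,0,0.2,0,0,0],[0,0,0.2,0,0,0],[0,0,0.1,0,0,0],[0,0,0,0,0,0],[0,0,0,0,0,0],[0,0,0,0,0,0]]'
python3 - <<'E'
from bench import robot
print(robot.observe()['eef_pos'])
E
```

```text
t: 27.47
eef_pos: [0.4758, -0.0441, 0.1363]
orientation: [[1.0, -0.0, -0.0], [-0.0, -1.0, 0.0], [-0.0, -0.0, -1.0]]
wrist_force: [0.8, -0.7, -0.2]
grip_width: 0.769
grip_force: 55.5
t: 28.13
eef_pos: [0.4839, 0.1599, 0.1363]
orientation: [[1.0, 0.0, -0.0], [0.0, -1.0, 0.0], [-0.0, -0.0, -1.0]]
wrist_force: [-0.1, -0.9, -0.1]
grip_width: 0.767
grip_force: 55.5
t: 28.8
eef_pos: [0.4873, 0.2365, 0.1362]
orientation: [[1.0, -0.003, -0.001], [-0.003, -1.0, -0.001], [-0.001, 0.001, -1.0]]
wrist_force: [0.9, 0.4, -0.4]
grip_width: 0.767
grip_force: 55.5
t: 29.47
eef_pos: [0.4875, 0.2386, 0.1122]
orientation: [[1.0, -0.001, 0.0], [-0.001, -1.0, -0.0], [0.0, 0.0, -1.0]]
wrist_force: [0.4, 0.9, 0.1]
grip_width: 0.766
grip_force: 55.5
[0.48750813 0.23863084 0.11216131]
```

```bash
python3 -m jog '[[0,0,0.15,0,0,0],[0,0,0.2,0,0,0],[0,0,0.2,0,0,0],[0,0,0.2,0,0,0],[0,0,0.1,0,0,0],[0,0,0.08,0,0,0],[0,0,0.05,0,0,0],[0,0,0,0,0,0]]'
python3 -m jog '[[0,0,0.03,0,0,0],[0,0,0.03,0,0,0],[0,0,0.02,0,0,0],[0,0,0,0,0,0],[0,0,0,0,0,0],[0,0,0,0,0,0],[0,0,0,0,0,0],[0,0,0,0,0,0]]'
```

```text
t: 30.13
eef_pos: [0.4873, 0.2385, 0.0824]
orientation: [[1.0, -0.001, -0.001], [-0.001, -1.0, -0.0], [-0.001, 0.0, -1.0]]
wrist_force: [-0.4, -0.9, -1.4]
grip_width: 0.77
grip_force: 55.5
t: 30.8
eef_pos: [0.4874, 0.2386, 0.0805]
orientation: [[1.0, -0.001, 0.0], [-0.001, -1.0, 0.0], [0.0, -0.0, -1.0]]
wrist_force: [0.5, 0.2, -0.8]
grip_width: 0.771
grip_force: 55.5
```

```bash
python3 -m jog '[[0,0,0.02,0,0,0],[0,0,0.02,0,0,0],[0,0,0.02,0,0,0],[0,0,0,0,0,0],[0,0,0,0,0,0],[0,0,0,0,0,0],[0,0,0,0,0,0],[0,0,0,0,0,0]]'
```

```text
t: 31.47
eef_pos: [0.4875, 0.2387, 0.0801]
orientation: [[1.0, -0.001, 0.0], [-0.001, -1.0, 0.001], [0.0, -0.001, -1.0]]
wrist_force: [-3.3, -1.1, 12.8]
grip_width: 0.771
grip_force: 56.8
```

```bash
python3 -m jog '[[0,0,0,0,0,0],[0,0,0,0,0,0],[0,0,0,0,0,0],[0,0,0,0,0,0],[0,0,0,0,0,0],[0,0,0,0,0,0],[0,0,0,0,0,0],[0,0,0,0,0,0]]' 1
python3 -m jog '[[0,0,-0.3,0,0,0],[0,0,-0.7,0,0,0],[0,0,-1,0,0,0],[0,0,-0.7,0,0,0],[0,0,-0.3,0,0,0],[0,0,0,0,0,0],[0,0.4,0,0,0,0],[-0.08,0.8,0,0,0,0]]'
python3 -m jog '[[-0.1,0.9,0,0,0,0],[-0.1,0.9,0,0,0,0],[-0.1,0.9,0,0,0,0],[-0.1,0.9,0,0,0,0],[-0.1,0.9,0,0,0,0],[-0.1,0.9,0,0,0,0],[-0.1,0.8,0,0,0,0],[0,0.6,0,0,0,0]]' 0.55 40
python3 -m jog '[[0,0,0,0,0,0],[0,0,0.5,0,0,0],[0,0,0.9,0,0,0],[0,0,0.9,0,0,0],[0,0,0.6,0,0,0],[0,0,0,0,0,0],[0,0,0,0,0,0],[0,0,0,0,0,0]]'
python3 stack.py .09 .0995; python3 look.py side .4862 .2385 z1
```

```text
t: 32.13
eef_pos: [0.4874, 0.2386, 0.0785]
orientation: [[1.0, -0.001, -0.0], [-0.001, -1.0, -0.0], [-0.0, 0.0, -1.0]]
wrist_force: [-0.0, -0.6, -0.2]
grip_width: 1.0
grip_force: 0.0
t: 32.8
eef_pos: [0.4847, 0.2049, 0.1677]
orientation: [[1.0, 0.005, -0.0], [0.005, -1.0, 0.001], [-0.0, -0.001, -1.0]]
wrist_force: [0.4, -0.2, 0.0]
grip_width: 0.998
grip_force: 0.0
t: 33.47
eef_pos: [0.4607, -0.0048, 0.167]
orientation: [[1.0, -0.004, -0.005], [-0.004, -1.0, -0.001], [-0.005, 0.001, -1.0]]
wrist_force: [0.5, 0.8, 0.1]
grip_width: 0.551
grip_force: 0.0
t: 34.13
eef_pos: [0.4636, -0.0014, 0.0817]
orientation: [[1.0, -0.001, -0.001], [-0.001, -1.0, -0.0], [-0.001, 0.0, -1.0]]
wrist_force: [-0.7, -1.1, 0.2]
grip_width: 0.548
grip_force: 0.0
[ 0.46361358 -0.00139755  0.08166617]
top 398 [0.4884 0.2388] 0.034276966005563736 [-0.0016 -0.0043  0.0953] zmax 0.10025851426561239 z median r<.015 0.08998782878684974
side 296 [0.4862 0.2407] 0.03488512709736824 [ 0.011  -0.0018  0.0944] zmax 0.10054339626910591 z median r<.015 0.08940541242761435
203 194 [ 0.46449907 -0.00128776  0.08255258]
```

View pics/z1.png

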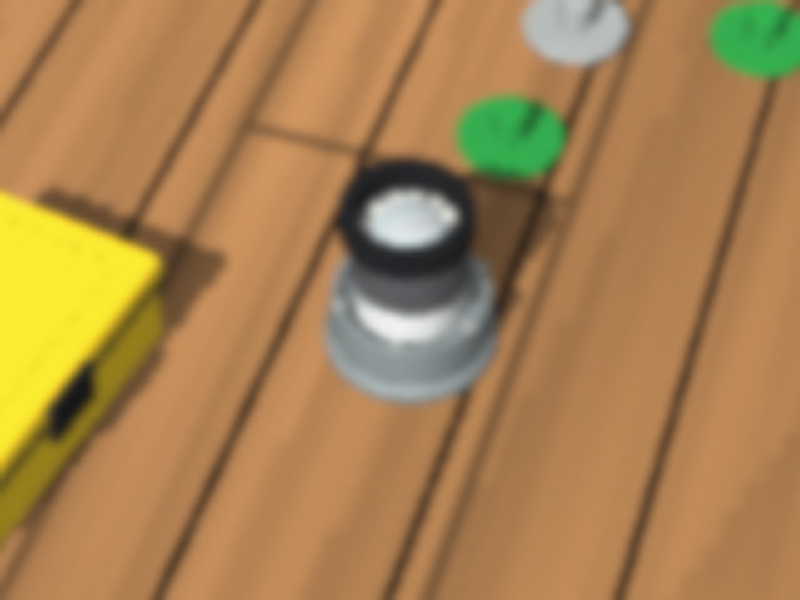

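The stack stands level (bezel at (408,215) in the crop, dome centred). Now the cap.

```bash
python3 -m jog '[[0,0.02,0.3,0,0,0],[0,0,0.6,0,0,0],[0,0,0.6,0,0,0],[0,0,0.5,0,0,0],[0,0,0.3,0,0,0],[0,0,0,0,0,0],[0,0,0,0,0,0],[0,0,0,0,0,0]]'
python3 -m jog '[[0,0,0,0,0,0],[0,0,0,0,0,0],[0,0,0,0,0,0],[0,0,0,0,0,0],[0,0,0,0,0,0],[0,0,0,0,0,0],[0,0,0,0,0,0],[0,0,0,0,0,0]]' 0 50
python3 -m jog '[[0,0,-0.1,0,0,0],[0,0,-0.3,0,0,0],[0,0,-0.7,0,0,0],[0,0,-0.9,0,0,0],[0,0,-0.9,0,0,0],[0,0,-0.9,0,0,0],[0,0,-0.6,0,0,0],[0,0,-0.2,0,0,0]]'
python3 -m jog '[[0,0,0,0,0,0],[0,0,0,0,0,0],[0,0,0,0,0,0],[0,0,0,0,0,0],[0,0,0,0,0,0],[0,0,0,0,0,0],[0,0,0,0,0,0],[0,0,0,0,0,0]]'
python3 - <<'E'
from h import *
e=robot.observe()['eef_pos'];print(e)
for n in("side","top"):
    p,d=robot.grab_frame(n);W=pts(n,d)-e
    if n=="side":
        v,u=np.where((np.hypot(W[...,0],W[...,1])<.04)&(abs(W[...,2])<.03));r,c=int(v.mean()),int(u.mean())
        cv2.imwrite("pics/c1.png",cv2.resize(np.ascontiguousarray(p[max(r-40,0):r+40,c-50:c+50,::-1]),None,fx=6,fy=6,interpolation=cv2.INTER_CUBIC))
    m=(np.hypot(W[...,0],W[...,1])<.04)&(W[...,2]>-.015)&(W[...,2]<.006)&(p.min(-1)>100)
    P=W[m];print(n,len(P))
    if len(P)>10:print(cv2.minEnclosingCircle(P[:,:2].astype(np.float32)),np.linalg.lstsq(np.c_[P[:,:2],np.ones(len(P))],P[:,2],rcond=None)[0])
E
```

```text
t: 34.95
eef_pos: [0.4642, -0.002, 0.0131]
orientation: [[1.0, -0.001, 0.001], [-0.001, -1.0, -0.0], [0.001, 0.0, -1.0]]
wrist_force: [-0.1, 0.3, 0.7]
grip_width: 0.552
grip_force: 0.0
t: 35.62
eef_pos: [0.4643, -0.002, 0.0135]
orientation: [[1.0, -0.001, 0.002], [-0.001, -1.0, 0.0], [0.002, -0.0, -1.0]]
wrist_force: [-0.2, 0.5, 4.8]
grip_width: 0.209
grip_force: 48.6
t: 36.28
eef_pos: [0.465, -0.0019, 0.1537]
orientation: [[1.0, -0.001, 0.005], [-0.001, -1.0, 0.001], [0.005, -0.001, -1.0]]
wrist_force: [0.3, -0.1, -1.7]
grip_width: 0.211
grip_force: 49.0
t: 36.95
eef_pos: [0.4636, -0.002, 0.1502]
orientation: [[1.0, -0.001, -0.001], [-0.001, -1.0, -0.0], [-0.001, 0.0, -1.0]]
wrist_force: [-0.4, 0.5, -1.4]
grip_width: 0.208
grip_force: 49.0
[ 0.46363756 -0.00204159  0.15021288]
side 201
((-0.002129377331584692, 0.003424722468480468), 0.032254766672849655) [ 1.00461345e-03 -4.19843496e-05 -4.06408954e-03]
top 0
```

View pics/c1.png

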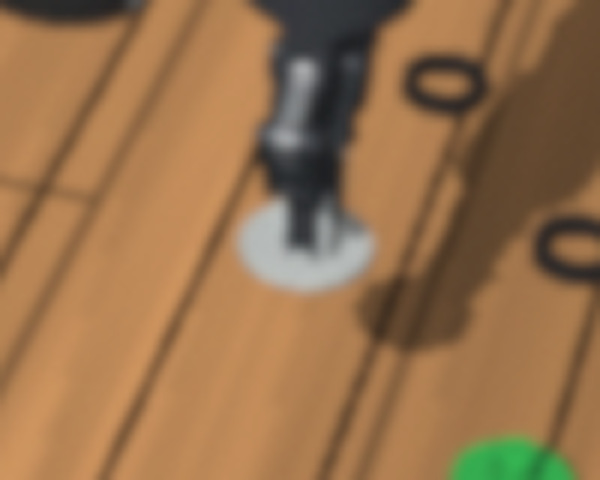

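The cap is held level (flange at (305,245) in the crop). Carrying it over.

```bash
python3 -m jog '[[0.06,-0.3,0,0,0,0],[0.07,-0.6,0,0,0,0],[0.07,-0.8,0,0,0,0],[0.07,-0.8,0,0,0,0],[0.07,-0.8,0,0,0,0],[0.07,-0.8,0,0,0,0],[0.07,-0.8,0,0,0,0],[0.07,-0.8,0,0,0,0]]'
python3 -m jog '[[0.07,-0.8,0,0,0,0],[0.07,-0.7,0,0,0,0],[0.07,-0.5,0,0,0,0],[0.05,-0.32,0,0,0,0],[0,0,0,0,0,0],[0,0,0,0,0,0],[0,0,0,0,0,0],[0,0,0,0,0,0]]'
python3 -m jog '[[0,0,0.1,0,0,0],[0,0,0.2,0,0,0],[0,0,0.2,0,0,0],[0,0,0.2,0,0,0],[0,0,0.1,0,0,0],[0,0,0,0,0,0],[0,0,0,0,0,0],[0,0,0,0,0,0]]'
```

```text
t: 37.72
eef_pos: [0.4803, 0.1712, 0.1506]
orientation: [[1.0, -0.0, 0.0], [-0.0, -1.0, 0.0], [0.0, -0.0, -1.0]]
wrist_force: [0.8, -0.4, -1.9]
grip_width: 0.209
grip_force: 49.0
t: 38.38
eef_pos: [0.4881, 0.2366, 0.1505]
orientation: [[1.0, -0.003, -0.001], [-0.003, -1.0, -0.001], [-0.001, 0.001, -1.0]]
wrist_force: [0.3, -0.2, -1.4]
grip_width: 0.21
grip_force: 49.0
t: 39.05
eef_pos: [0.4884, 0.2386, 0.1266]
orientation: [[1.0, -0.001, 0.0], [-0.001, -1.0, 0.0], [0.0, -0.0, -1.0]]
wrist_force: [0.5, -0.5, -1.3]
grip_width: 0.206
grip_force: 49.0
```

Down 0.022 m to contact, slowly at the end.

```bash
python3 -m jog '[[0,0,0.1,0,0,0],[0,0,0.15,0,0,0],[0,0,0.15,0,0,0],[0,0,0.1,0,0,0],[0,0,0.1,0,0,0],[0,0,0.05,0,0,0],[0,0,0.04,0,0,0],[0,0,0,0,0,0]]'
python3 -m jog '[[0,0,0.02,0,0,0],[0,0,0.02,0,0,0],[0,0,0.02,0,0,0],[0,0,0,0,0,0],[0,0,0,0,0,0],[0,0,0,0,0,0],[0,0,0,0,0,0],[0,0,0,0,0,0]]'
```

```text
t: 39.72
eef_pos: [0.4882, 0.2385, 0.1056]
orientation: [[1.0, -0.001, -0.0], [-0.001, -1.0, -0.0], [-0.0, 0.0, -1.0]]
wrist_force: [0.4, -0.0, -0.7]
grip_width: 0.203
grip_force: 49.0
t: 40.38
eef_pos: [0.4885, 0.2387, 0.1045]
orientation: [[1.0, -0.001, 0.0], [-0.001, -1.0, 0.0], [0.0, -0.0, -1.0]]
wrist_force: [-0.8, -0.4, 4.9]
grip_width: 0.211
grip_force: 49.6
```

```bash
python3 -m jog '[[0,0,0,0,0,0],[0,0,0,0,0,0],[0,0,0,0,0,0],[0,0,0,0,0,0],[0,0,0,0,0,0],[0,0,0,0,0,0],[0,0,0,0,0,0],[0,0,0,0,0,0]]' 0.6
python3 -m jog '[[0,0,-0.3,0,0,0],[0,0,-0.7,0,0,0],[0,0,-1,0,0,0],[0,0,-0.7,0,0,0],[0,0,-0.3,0,0,0],[0,0,0,0,0,0],[0,0.4,0,0,0,0],[0,0.8,0,0,0,0]]'
python3 -m jog '[[0,0.9,0,0,0,0],[0,0.9,0,0,0,0],[0,0.9,0,0,0,0],[0,0.9,0,0,0,0],[0,0.9,0,0,0,0],[0,0.6,0,0,0,0],[0,0,0,0,0,0],[0,0,0,0,0,0]]'
python3 stack.py .097 .1055; python3 look.py side .4862 .2385 z2
```

```text
t: 41.05
eef_pos: [0.4883, 0.2386, 0.104]
orientation: [[1.0, -0.001, -0.0], [-0.001, -1.0, -0.0], [-0.0, 0.0, -1.0]]
wrist_force: [-0.5, 0.6, 0.2]
grip_width: 0.6
grip_force: 0.0
t: 41.72
eef_pos: [0.4874, 0.2049, 0.193]
orientation: [[1.0, 0.005, -0.001], [0.005, -1.0, 0.001], [-0.001, -0.001, -1.0]]
wrist_force: [1.5, -0.7, -0.3]
grip_width: 0.601
grip_force: 0.0
t: 42.38
eef_pos: [0.4866, 0.0476, 0.1928]
orientation: [[1.0, -0.004, -0.003], [-0.004, -1.0, -0.001], [-0.003, 0.001, -1.0]]
wrist_force: [-0.1, 0.7, 1.3]
grip_width: 0.599
grip_force: 0.0
[0.48663772 0.04756715 0.19277636]
top 514 [0.4882 0.2382] 0.03349481523036957 [0.0009 0.0007 0.1007] zmax 0.12611831711420596 z median r<.015 0.12056283156867348
side 317 [0.489  0.2429] 0.033021531999111176 [ 0.0011 -0.0051  0.1005] zmax 0.12317473565136394 z median r<.015 0.11897683263523007
203 198 [0.48759118 0.05055028 0.19333971]
```

View pics/z2.png

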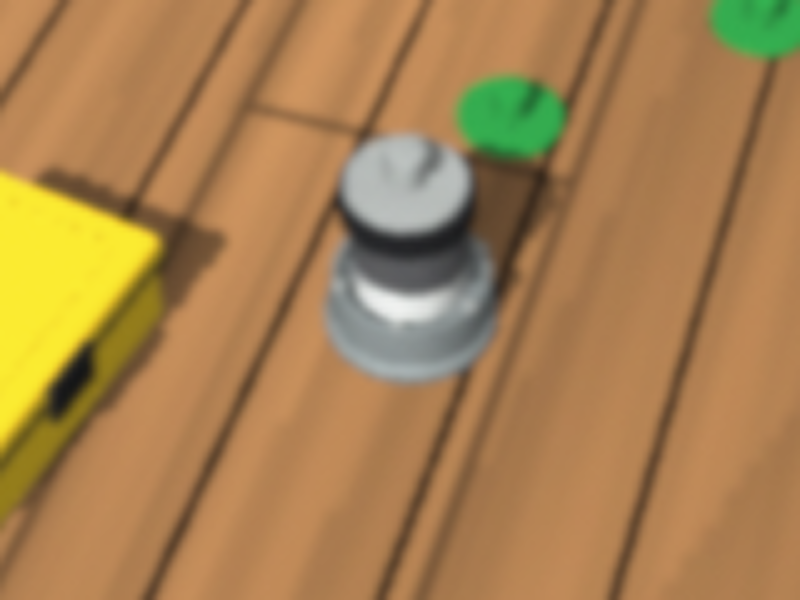

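The cap's flange is at 0.101 m and level, and its knob top is at 0.121 m, so it is seated. In the crop it is centred on the bezel at (408,185).

```bash
python3 -c "
from bench import robot
print(robot.close_job())"
```

```text
the job is handed in; nothing more can be done
None
```

I built the gauge up on its cup in the required order (spacer, gauge, bezel, cap) and handed it in at about 42.5 s. The last depth check showed the cap level at its seated height; the hand-in returned no verdict.

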